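Put the electric kettle on

TASK

Put the kettle on: first press its hinged lid fully shut, then switch on the rocker of the socket that holds the kettle's white plug, and last press the red switch paddle on top of the kettle's handle fully down. Do it all by pressing with the fingertips: the kettle stays standing on its base, the other two sockets stay off, the button of the sugar tub is left alone and nothing else is moved.

Things in the scene. Friction and masses are not known exactly. Their poses are not given: they have to be found in the camera images.
- kettle: White electric jug kettle, 146 mm across at the foot, 120 mm at the rim 166 mm up, 1.4 to 2 kg, standing loose in a fixed white power base 166 mm across (rim 22 mm high). Origin: centre of its underside, 16 mm above the table; z up, +x to the spout (85 mm from the axis), -x to the grey handle (133 mm from the axis, top 167 mm above the origin).
- kettle_lid (a joint): Grey round kettle lid, 117 mm across, 10 mm thick, hinged at x = -58, z = 168 mm in the kettle's frame: 0 is shut, positive the opening angle (rad). It starts ajar, 0.35 to 0.65, its free edge raised on the spout side. The stiff hinge holds it at any angle; pressing it from above with 1 to 3 N closes it until it stops on the rim.
- kettle_lid_pad (a point): Point on the lid's top face on its middle line, 80 mm from the hinge line and 36 mm short of the free edge; it moves with the lid. With the lid shut it lies at x = +22, z = 178 mm in the kettle's frame. A good spot to press.
- kettle_switch (a joint): Red paddle on top of the handle, 38 mm long, 26 wide, 7 thick, pivoted on its side next to the lid, 76 mm from the kettle's axis: 0 is off, outer end tilted up 0.24 rad; 0.24 is on, level, its top 179 mm above the kettle's underside. It takes about 3 N on the outer end, goes down about 7 mm and stays where it is left.
- kettle_switch_pad (a point): Point on the paddle's top face, 27 mm from its pivot, near the outer end: the place to press. It moves with the paddle; 103 mm from the kettle's axis when level.
- strip: Black three-way socket strip, 110 x 206 x 34 mm, fixed to the table. Origin: centre of its underside. The three sockets lie in a row along its y, 60 mm apart, at x = +12 mm; each has its own red rocker at x = -32 mm, straight in front of it (towards the strip's -x, the robot's side).
- rocker_right (a joint): Red rocker of the right socket of the strip (strip y = -60 mm, +y is left), 36 mm long along the strip's x, 20 mm wide, in two halves that meet at a shallow V over the pivot. 0 is off: its half towards the strip's -x (away from the plug) slopes up. Pressing that half down turns it to 0.36 rad, on, and it stays. It takes about 2 to 4 N.
- rocker_middle (a joint): Red rocker of the middle socket of the strip (strip y = 0 mm, +y is left), 36 mm long along the strip's x, 20 mm wide, in two halves that meet at a shallow V over the pivot. 0 is off: its half towards the strip's -x (away from the plug) slopes up. Pressing that half down turns it to 0.36 rad, on, and it stays. It takes about 2 to 4 N.
- rocker_left (a joint): Red rocker of the left socket of the strip (strip y = 60 mm, +y is left), 36 mm long along the strip's x, 20 mm wide, in two halves that meet at a shallow V over the pivot. 0 is off: its half towards the strip's -x (away from the plug) slopes up. Pressing that half down turns it to 0.36 rad, on, and it stays. It takes about 2 to 4 N.
- rocker_right_pad (a point): Point on top of the right rocker's half away from the plug, 14 mm from its pivot: the place to press to switch on. About 49 mm above the table when off; it goes down about 5 mm to about 44 mm, 10 mm above the strip's top.
- rocker_middle_pad (a point): Point on top of the middle rocker's half away from the plug, 14 mm from its pivot: the place to press to switch on. About 49 mm above the table when off; it goes down about 5 mm to about 44 mm, 10 mm above the strip's top.
- rocker_left_pad (a point): Point on top of the left rocker's half away from the plug, 14 mm from its pivot: the place to press to switch on. About 49 mm above the table when off; it goes down about 5 mm to about 44 mm, 10 mm above the strip's top.
- plug_kettle: The kettle's plug: round, white, 38 mm across, 26 mm high, standing in one of the three sockets (which one varies), about 57 mm behind the press point of its own rocker. Fixed. Origin: centre of its underside, on the strip's top.
- plug_lamp: Round black plug of a lamp, 36 mm across, 24 mm high, in another socket. Fixed.
- plug_charger: Square black charger, 36 x 36 x 24 mm, in the remaining socket. Fixed.
- sugar_button (a joint): Round blue press button, 48 mm across, in the middle of the sugar tub's lid, its top 129 mm above the tub's underside. 0 is up, 8 mm is down. Leave alone.
- sugar_tub: Bystander: clear plastic sugar tub with white lid, 102 mm square, 118 mm high, on the birch plank (150 mm wide, its top 26 mm above the table, along the far side). Origin: centre of its underside, as for all the bystanders.
- teapot: Bystander: green enamel teapot on the birch plank, 136 mm across, 128 mm high.
- cup1: Bystander: lowest of three stacked white cups with red rims on the plank, 88 mm across, 60 mm high.
- cup2: Bystander: middle cup of the stack.
- cup3: Bystander: top cup of the stack; the stack is 96 mm high.
- strainer: Bystander: steel tea strainer lying on the table, bowl 74 mm across, 26 mm high, thin handle 135 mm long to its +x.
- mug: Bystander: blue enamel mug, 72 mm across, 75 mm high, handle at its +y; it stands between the kettle and the strip.
- tea_tin: Bystander: round tea tin with red lid, 79 mm across, 115 mm high.

How it is judged (in metres and radians):
On the way, in this order (a step that is already met when the one before it is completed fails the run):
1. the kettle's lid is pressed fully shut (value of joint kettle_lid below 0.04 rad), for 0.2 s.
2. the rocker of the kettle's socket is switched on (((horizontal distance between plug_kettle and rocker_right_pad below 0.074 m and value of joint rocker_right above 0.26 rad) or (horizontal distance between plug_kettle and rocker_middle_pad below 0.074 m and value of joint rocker_middle above 0.26 rad) or (horizontal distance between plug_kettle and rocker_left_pad below 0.074 m and value of joint rocker_left above 0.26 rad))), for 0.2 s.
3. the kettle's switch paddle is pressed fully down (value of joint kettle_switch above 0.18 rad), for 0.2 s.
At the end, for the whole second after the job is handed in: Lid shut (within 0.04 rad), rocker of the white plug's socket on (0.26 of 0.36 rad or more), paddle down (0.18 of 0.24 or more); kettle at rest, upright, within 20 mm of its start; other rockers off, sugar button up, every bystander within 15 mm of its start (value of joint kettle_lid below 0.04 rad and ((horizontal distance between plug_kettle and rocker_right_pad below 0.074 m and value of joint rocker_right above 0.26 rad) or (horizontal distance between plug_kettle and rocker_middle_pad below 0.074 m and value of joint rocker_middle above 0.26 rad) or (horizontal distance between plug_kettle and rocker_left_pad below 0.074 m and value of joint rocker_left above 0.26 rad)) and value of joint kettle_switch above 0.18 rad and not ((horizontal distance between plug_kettle and rocker_right_pad above 0.074 m and value of joint rocker_right above 0.1 rad) or (horizontal distance between plug_kettle and rocker_middle_pad above 0.074 m and value of joint rocker_middle above 0.1 rad) or (horizontal distance between plug_kettle and rocker_left_pad above 0.074 m and value of joint rocker_left above 0.1 rad)) and value of joint sugar_button below 0.002 m and distance of kettle from where it was at the start of the episode below 0.02 m and angle between kettle's own z axis and vertical below 0.05 rad and linear speed of kettle below 0.01 m/s and distance of each of teapot, cup1, cup2, cup3, sugar_tub, strainer, mug, tea_tin from where it was at the start of the episode below 0.015 m); the robot touches nothing.
It fails at once if a socket is switched on while the kettle's lid is open (value of joint any of rocker_right, rocker_middle, rocker_left above 0.15 rad and value of joint kettle_lid above 0.08 rad).
It fails at once if the kettle's switch is pressed while its lid is open or its socket is off (value of joint kettle_switch above 0.1 rad and (value of joint kettle_lid above 0.08 rad or not ((horizontal distance between plug_kettle and rocker_right_pad below 0.074 m and value of joint rocker_right above 0.2 rad) or (horizontal distance between plug_kettle and rocker_middle_pad below 0.074 m and value of joint rocker_middle above 0.2 rad) or (horizontal distance between plug_kettle and rocker_left_pad below 0.074 m and value of joint rocker_left above 0.2 rad)))).
It fails at once if a socket other than the kettle's is switched ((horizontal distance between plug_kettle and rocker_right_pad above 0.074 m and value of joint rocker_right above 0.15 rad) or (horizontal distance between plug_kettle and rocker_middle_pad above 0.074 m and value of joint rocker_middle above 0.15 rad) or (horizontal distance between plug_kettle and rocker_left_pad above 0.074 m and value of joint rocker_left above 0.15 rad)).
It fails at once if the kettle is lifted, tipped or pushed off its base (height (world z) of kettle above 0.026 m or distance of kettle from where it was at the start of the episode above 0.02 m or angle between kettle's own z axis and vertical above 0.12 rad).
It fails at once if the sugar tub's button is pressed, or a bystander is pushed or lifted by more than 15 mm (value of joint sugar_button above 0.004 m or distance of any of teapot, cup1, cup2, cup3, sugar_tub, strainer, mug, tea_tin from where it was at the start of the episode above 0.015 m).
It also fails if it takes over 59 s, if anything falls off the work surface, if the arm or the gripper's body presses on something with over 40 N, if the wrist force passes 120 N, or if a joint passes its speed limit or range.

ROBOT

A 6-joint arm with a two-finger parallel gripper is mounted at the origin on the work surface. World frame = base frame: x ahead of the robot, y to its left, z up, the work surface at z = 0. Lengths are in mm, angles in rad, forces in N, time in s.
With the tool pointing down it reaches from about 350 to 875 mm from the base axis. Payload 4.2 kg.
Tool frame: the origin (TCP) lies midway between the tips of the shut fingers; the grasp point (between the pads) lies 19 mm behind it; z points along the fingers, y is the line along which they close (so a half turn about z gives the same grasp; the last joint's range is limited). The gripper opens to 85 mm and grips with 20 to 120 N. Pads are 22 mm wide; open, the fingers measure 114 mm over their backs; the gripper's body (76 mm by 85 mm) begins 54 mm behind the grasp point. The pads swing forward as they close: fully open they stand 13 mm farther back than shut.
Start: joints at [1.512, 0.385, 0.008, 0, -1.194, -0.259], TCP at [195.266, 593.692, 231.312] pointing down, gripper open.
Joint ranges: [-3.14, 3.14], [-1.21, 2.06], [-1.07, 1.41], [-3.16, 2.05], [-2.99, -0.16], [-3.1, 3.1]. Speed limits (rad/s): [2.79, 2.79, 3.14, 3.14, 3.14, 3.14].

INTERFACE

Orientations are given as a unit quaternion [x, y, z, w].
In Python, from bench import arm gives the robot as it stands. The module is installed in compiled form; this text tells all that it offers.
- The arm moves only by the shell command python3 -m handwheel 'ROWS' [OPENING]. ROWS is JSON, a list of rows, each an object of numbers: "x", "y", "z": the shift along the world's x, y, z each as a share of 20 cm, from -1 to 1; "ax", "ay", "az": the turn, a rotation vector about the world's x, y, z each as a share of 90 degrees, from -1 to 1. In form: [{"x": .., "y": .., "z": .., "ax": .., "ay": .., "az": ..}, ...]. A call has exactly 8 rows; each row shifts and turns the commanded pose from where the row before left it; what a row does not reach is not made up. A row lasts 1/10 s, in which the tool goes at most 50 mm and 8.59 degrees, less where a joint would pass 70% of its speed; a pose out of reach is approached as far as the arm can. A call with a number of a shift or a turn outside -1 to 1 is refused whole. A call with a gripper value outside its range is refused whole. OPENING is the opening, from -1 (shut) to 1 (fully open), set as the call begins (- or left out, the last holds). The fingers move at their own pace and stop on an object; the grip force is fixed at half the most. Time passes only in rows, so rows that do not move let the fingers close, or fill a call up. It gives the time, the measured TCP pose, the force, the opening and the grip force at its end, in the units of the state.
- arm.read_state(): the state, without advancing time (a new reading comes with each control period).
- arm.get_image(name): name is "side" or "top" or "wrist"; returns the picture (480x640x3 uint8, red, green, blue); there is no depth.
- arm.camera_params(name): a dict with "K" (3x3 intrinsics, pixels), "position" and "orientation" of the camera in the world. Camera axes: x right, y down, z forward; pixel columns grow to the right and rows downward; lengths in mm; the calibration is good to about 2 mm. A picture is of the moment at which its call begins: read the wrist's pose just before it. camera_params takes no time and is no camera call; for the wrist camera it gives the pose at the moment of the call.
- arm.job_done(): hands the job in; it is judged then, once.
The state is a dict: "clock": time; "joints": joint angles; "joint_vel": joint speeds; "joint_efforts": joint torques, N m; "position": TCP position; "ee_rot": TCP orientation; "contact_force": force on the tool from outside, world axes, zero at the start; "wrist_torque": the same for the moment, N m; "gripper_width": finger opening in mm; "grasp_force": force on a finger pad.
Only numpy, scipy, OpenCV 4.12 (cv2) and the standard library are available. Lean on these libraries where they do the work, as an engineer would, in place of code of your own. Each camera call takes 0.05 s, during which the arm holds its last target. There are 200 camera calls.

## Working session

There is one attempt and no reset: what is moved stays moved. The work goes in short steps, Python scripts to look and compute and a shell command to move; the robot and the scene stay as the last step left them, time stands still between calls to the robot, and variables do not carry over. Pictures are saved under pics/ and viewed, at most 10 in all, crops included, and the job is handed in when it is done.

```bash
mkdir -p pics; python3 - <<'E'
from bench import arm
import cv2,json
for n in("top","side"):
    im=arm.get_image(n); cv2.imwrite(f"pics/{n}0.png",im[:,:,::-1])
    p=arm.camera_params(n); print(n,p)
s=arm.read_state(); print(s["clock"],s["position"],s["ee_rot"],s["gripper_width"])
E
```

```text
top {'K': array([[497.75497986,   0.        , 315.7497983 ],
       [  0.        , 497.75497986, 245.91503073],
       [  0.        ,   0.        ,   1.        ]]), 'position': array([ 523.83937406,    5.03688687, 1484.334097  ]), 'orientation': array([-0.69984449,  0.71397589, -0.0148274 ,  0.01537083])}
side {'K': array([[502.73435382,   0.        , 313.51921955],
       [  0.        , 502.73435382, 239.43784513],
       [  0.        ,   0.        ,   1.        ]]), 'position': array([ -86.16868688, -805.82606764,  743.13479336]), 'orientation': array([ 0.81385656, -0.29407944,  0.17349254, -0.47016499])}
0.1 [195.10314    593.22933754 230.33205723] [ 9.87393974e-01 -1.58278864e-01 -9.13293050e-05  9.65617615e-04] 85.84956572914568
```

View pics/top0.png

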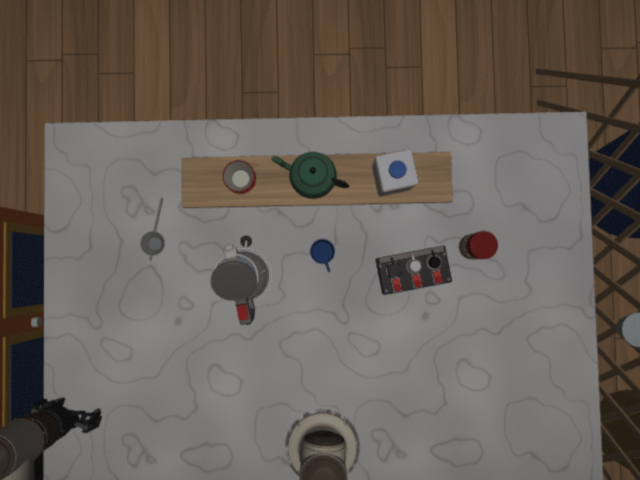

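View pics/side0.png

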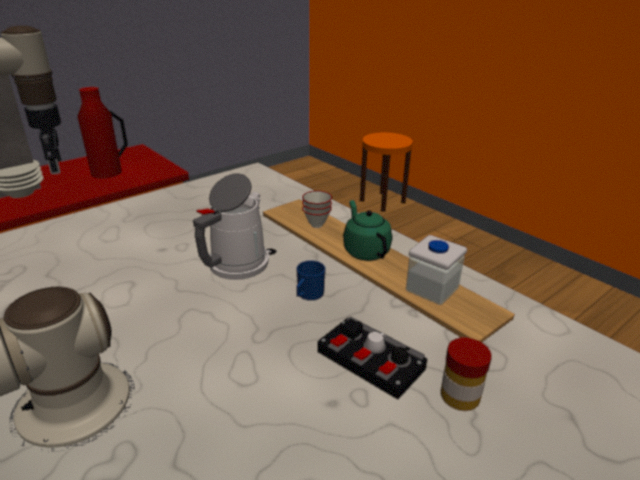

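The white plug stands in the middle socket (top px 415,266), and its rocker is at about (417,283). The kettle is near (240,277), with its red paddle at about (243,312). I'll enlarge both for pixel accuracy.

```bash
python3 - <<'E'
import cv2,numpy as np
t=cv2.imread("pics/top0.png")
a=cv2.resize(t[230:330,195:285],None,fx=4.4,fy=4.4,interpolation=cv2.INTER_CUBIC)
b=cv2.resize(t[230:330,370:460],None,fx=4.4,fy=4.4,interpolation=cv2.INTER_CUBIC)
c=np.hstack([a,b]); cv2.imwrite("pics/crop0.png",c); print(c.shape)
E
cat > h.py <<'E'
import numpy as np
from scipy.spatial.transform import Rotation as R
from bench import arm
def ray(n,u,v,z,p=None):
    p=p or arm.camera_params(n)
    d=R.from_quat(p["orientation"]).apply(np.linalg.inv(p["K"])@[u,v,1.])
    return p["position"]+d*(z-p["position"][2])/d[2]
def proj(n,X,p=None):
    p=p or arm.camera_params(n)
    c=R.from_quat(p["orientation"]).inv().apply(np.asarray(X,float)-p["position"]); q=p["K"]@c; return q[:2]/q[2]
E
```

```text
(440, 792, 3)
```

View pics/crop0.png

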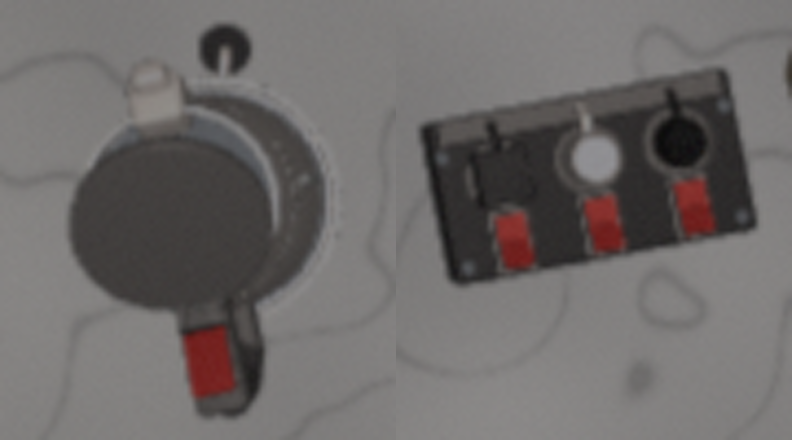

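```bash
python3 - <<'E'
import cv2
from h import *
t=cv2.imread("pics/top0.png").astype(int)
m=((t[:,:,2]>90)&(t[:,:,2]>1.8*t[:,:,1])).astype(np.uint8)
n,l,s,c=cv2.connectedComponentsWithStats(m)
for i in range(1,n):
    if s[i,4]>30:
        z=200 if c[i][0]<300 else 47
        print(s[i],c[i].round(1),ray("top",*c[i],z).round(1), cv2.minAreaRect(np.argwhere(l==i)[:,::-1].astype(np.float32)))
f=lambda u,v,z,o=195:ray("top",u/4.4+o,v/4.4+230,z).round(1)
print("paddle piv",f(207,328,196)," outer",f(215,396,202),"spout",f(155,68,180),f(157,122,180))
print("plug",f(596,160,60,370-90),"half",f(607,238,48,280))
print("strip near",f(458,281,34,280),f(754,230,34,280))
print("R:",R.from_quat(arm.read_state()["ee_rot"]).as_matrix().round(3))
E
```

```text
[433 271   9  12  79] [437.3 276.5] [ 490.1 -342.8   47. ] ((437.294189453125, 276.6764831542969), (12.12678050994873, 6.5484619140625), 75.96376037597656)
[413 275   9  12  79] [416.9 280.5] [ 479.7 -283.8   47. ] ((416.89410400390625, 280.5235290527344), (12.039641380310059, 6.5079145431518555), 77.47119140625)
[393 279   8  12  78] [396.4 284.4] [ 469.6 -224.5   47. ] ((396.5, 284.5), (11.0, 7.0), 90.0)
[237 305  11  15 133] [242.1 312.1] [412.5 198.1 200. ] ((242.08108520507812, 311.9864807128906), (14.138313293457031, 9.370742797851562), 80.53767395019531)
paddle piv [431.4 198.5 196. ]  outer [392.3 193.5 202. ] spout [585.3 229.8 180. ] [553.1 229.  180. ]
plug [ 520.5 -278.3   60. ] half [ 469.4 -286.4   48. ]
strip near [ 442.5 -190.1   34. ] [ 472.2 -386.4   34. ]
R: [[ 0.95  -0.313 -0.   ]
 [-0.313 -0.95  -0.002]
 [ 0.     0.002 -1.   ]]
```

```bash
python3 -m handwheel '[{"x":0.1,"y":-0.12,"z":0.08,"az":0.04},{"x":0.12,"y":-0.14,"z":0.08,"az":0.04},{"x":0.12,"y":-0.14,"z":0.06,"az":0.04},{"x":0.12,"y":-0.14,"z":0.06,"az":0.04},{"x":0.12,"y":-0.14,"z":0.04,"az":0.04},{"x":0.12,"y":-0.14,"az":0.04},{"x":0.12,"y":-0.14,"az":0.04},{"x":0.12,"y":-0.14,"az":0.035}]' -1
```

```text
invalid input at $[0]: expected keys x, y, z, ax, ay, az
```

```bash
python3 -m handwheel '[{"x":0.1,"y":-0.12,"z":0.08,"ax":0,"ay":0,"az":0.04},{"x":0.12,"y":-0.14,"z":0.08,"ax":0,"ay":0,"az":0.04},{"x":0.12,"y":-0.14,"z":0.06,"ax":0,"ay":0,"az":0.04},{"x":0.12,"y":-0.14,"z":0.06,"ax":0,"ay":0,"az":0.04},{"x":0.12,"y":-0.14,"z":0.04,"ax":0,"ay":0,"az":0.04},{"x":0.12,"y":-0.14,"z":0,"ax":0,"ay":0,"az":0.04},{"x":0.12,"y":-0.14,"z":0,"ax":0,"ay":0,"az":0.04},{"x":0.12,"y":-0.14,"z":0,"ax":0,"ay":0,"az":0.035}]' -1
```

```text
clock: 0.9
position: [383.8, 372.2, 295.1]
ee_rot: [0.996, 0.09, -0.0, 0.0]
contact_force: [0.7, -0.4, -0.2]
gripper_width: 0.3
grasp_force: 0.0
```

```bash
python3 -m handwheel '[{"x":0.11,"y":-0.13,"z":0,"ax":0,"ay":0,"az":0},{"x":0.12,"y":-0.13,"z":0,"ax":0,"ay":0,"az":0},{"x":0.12,"y":-0.13,"z":0,"ax":0,"ay":0,"az":0},{"x":0.12,"y":-0.13,"z":0,"ax":0,"ay":0,"az":0},{"x":0.11,"y":-0.13,"z":0,"ax":0,"ay":0,"az":0},{"x":0.1,"y":-0.11,"z":0,"ax":0,"ay":0,"az":0},{"x":0,"y":0,"z":0,"ax":0,"ay":0,"az":0},{"x":0,"y":0,"z":0,"ax":0,"ay":0,"az":0}]' -1
python3 - <<'E'
from h import *
import cv2
im=[arm.get_image(n)[:,:,::-1] for n in("wrist","side")]
cv2.imwrite("pics/c1.png",np.hstack([cv2.resize(im[0],(400,300)),cv2.resize(im[1][100:340,120:440],(400,300))]))
cv2.imwrite("pics/w1.png",im[0])
K=np.array([505.9,215.4]);x=np.array([.983,.182])
for n,r,z in(("piv",-76,190),("swouter",-114,202),("axis",0,180),("spout",85,180)):
    print(n,proj("wrist",[*(K+r*x),z]))
E
```

```text
clock: 1.7
position: [519.2, 221.2, 294.6]
ee_rot: [0.996, 0.088, -0.001, 0.0]
contact_force: [-0.3, -0.2, -0.2]
gripper_width: 0.3
grasp_force: 0.0
piv [327.75081727 340.72445809]
swouter [327.9866675  388.14620008]
axis [327.55749348 251.37886527]
spout [327.56513366 140.7146913 ]
```

View pics/c1.png

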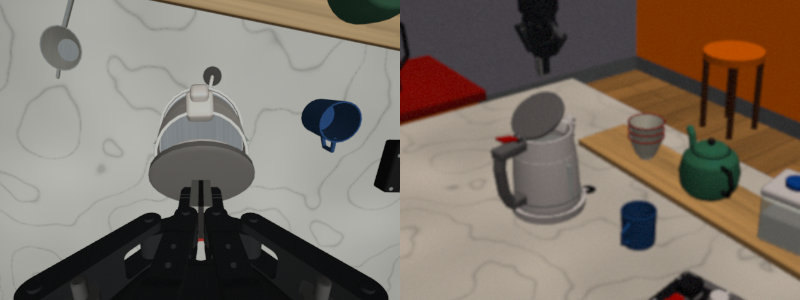

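The wrist view shows the kettle within a few px of the prediction, with the lid ajar under the fingers. Next I press the lid down.

```bash
python3 -m handwheel '[{"x":0,"y":-0.01,"z":-0.07,"ax":0,"ay":0,"az":0},{"x":0,"y":0,"z":-0.08,"ax":0,"ay":0,"az":0},{"x":0,"y":0,"z":-0.07,"ax":0,"ay":0,"az":0},{"x":0,"y":0,"z":-0.05,"ax":0,"ay":0,"az":0},{"x":0,"y":0,"z":-0.05,"ax":0,"ay":0,"az":0},{"x":0,"y":0,"z":-0.05,"ax":0,"ay":0,"az":0},{"x":0,"y":0,"z":-0.03,"ax":0,"ay":0,"az":0},{"x":0,"y":0,"z":-0.02,"ax":0,"ay":0,"az":0}]' -1
```

```text
clock: 2.6
position: [519.4, 219.8, 210.9]
ee_rot: [0.996, 0.089, 0.0, 0.0]
contact_force: [0.7, 0.2, 0.9]
gripper_width: -0.2
grasp_force: 0.5
```

```bash
python3 -m handwheel '[{"x":0,"y":0,"z":-0.015,"ax":0,"ay":0,"az":0},{"x":0,"y":0,"z":-0.015,"ax":0,"ay":0,"az":0},{"x":0,"y":0,"z":-0.01,"ax":0,"ay":0,"az":0},{"x":0,"y":0,"z":-0.01,"ax":0,"ay":0,"az":0},{"x":0,"y":0,"z":-0.01,"ax":0,"ay":0,"az":0},{"x":0,"y":0,"z":0,"ax":0,"ay":0,"az":0},{"x":0,"y":0,"z":0,"ax":0,"ay":0,"az":0},{"x":0,"y":0,"z":0,"ax":0,"ay":0,"az":0}]' -1
```

```text
clock: 3.4
position: [518.9, 219.5, 199.1]
ee_rot: [0.996, 0.088, -0.0, 0.0]
contact_force: [-0.5, -0.6, 0.4]
gripper_width: -0.2
grasp_force: 0.0
```

```bash
python3 -m handwheel '[{"x":0,"y":0,"z":-0.01,"ax":0,"ay":0,"az":0},{"x":0,"y":0,"z":-0.01,"ax":0,"ay":0,"az":0},{"x":0,"y":0,"z":-0.005,"ax":0,"ay":0,"az":0},{"x":0,"y":0,"z":-0.005,"ax":0,"ay":0,"az":0},{"x":0,"y":0,"z":0,"ax":0,"ay":0,"az":0},{"x":0,"y":0,"z":0,"ax":0,"ay":0,"az":0},{"x":0,"y":0,"z":0,"ax":0,"ay":0,"az":0},{"x":0,"y":0,"z":0,"ax":0,"ay":0,"az":0}]' -1
```

```text
clock: 4.2
position: [519.6, 219.8, 193.9]
ee_rot: [0.996, 0.088, 0.001, -0.0]
contact_force: [0.7, -0.3, 4.9]
gripper_width: 0.2
grasp_force: 2.5
```

```bash
python3 -m handwheel '[{"x":0,"y":0,"z":-0.005,"ax":0,"ay":0,"az":0},{"x":0,"y":0,"z":-0.005,"ax":0,"ay":0,"az":0},{"x":0,"y":0,"z":0,"ax":0,"ay":0,"az":0},{"x":0,"y":0,"z":0,"ax":0,"ay":0,"az":0},{"x":0,"y":0,"z":0,"ax":0,"ay":0,"az":0},{"x":0,"y":0,"z":0,"ax":0,"ay":0,"az":0},{"x":0,"y":0,"z":0,"ax":0,"ay":0,"az":0},{"x":0,"y":0,"z":0,"ax":0,"ay":0,"az":0}]' -1
```

```text
clock: 5.0
position: [519.7, 219.8, 193.6]
ee_rot: [0.996, 0.089, 0.001, -0.0]
contact_force: [-2.9, -0.9, 11.9]
gripper_width: -0.3
grasp_force: 6.1
```

Force rises with no further travel, so the lid is on its stop. I lift and head for the middle rocker.

```bash
python3 -m handwheel '[{"x":0,"y":0,"z":0.1,"ax":0,"ay":0,"az":0},{"x":0,"y":0,"z":0.15,"ax":0,"ay":0,"az":0},{"x":-0.02,"y":-0.15,"z":0,"ax":0,"ay":0,"az":0},{"x":-0.02,"y":-0.22,"z":0,"ax":0,"ay":0,"az":0},{"x":-0.03,"y":-0.24,"z":0,"ax":0,"ay":0,"az":0},{"x":-0.03,"y":-0.24,"z":0,"ax":0,"ay":0,"az":0},{"x":-0.03,"y":-0.24,"z":0,"ax":0,"ay":0,"az":0},{"x":-0.03,"y":-0.24,"z":0,"ax":0,"ay":0,"az":0}]' -1
python3 -m handwheel '[{"x":-0.03,"y":-0.24,"z":-0.02,"ax":0,"ay":0,"az":0},{"x":-0.03,"y":-0.24,"z":-0.05,"ax":0,"ay":0,"az":0},{"x":-0.03,"y":-0.24,"z":-0.05,"ax":0,"ay":0,"az":0},{"x":-0.02,"y":-0.22,"z":-0.1,"ax":0,"ay":0,"az":0},{"x":-0.02,"y":-0.15,"z":-0.1,"ax":0,"ay":0,"az":0},{"x":0,"y":-0.1,"z":-0.1,"ax":0,"ay":0,"az":0},{"x":0,"y":0,"z":0,"ax":0,"ay":0,"az":0},{"x":0,"y":0,"z":0,"ax":0,"ay":0,"az":0}]' -1
python3 - <<'E'
from h import *
import cv2
im=[arm.get_image(n)[:,:,::-1] for n in("wrist","side")]
cv2.imwrite("pics/c2.png",np.hstack([cv2.resize(im[0],(400,300)),cv2.resize(im[1][120:420,160:460],(300,300))]))
P=arm.camera_params("wrist")
t=im[0].astype(int); m=((t[:,:,2]>70)&(t[:,:,2]>1.8*t[:,:,1])).astype(np.uint8)
n,l,s,c=cv2.connectedComponentsWithStats(m)
for i in range(1,n):
    if s[i,4]>100: print(s[i],ray("wrist",*c[i],47,P).round(1))
w=[proj("wrist",q,P).round() for q in([479.7,-283.8,46],[466,-286.2,48],[524,-276,60])];print(w)
E
```

```text
clock: 5.8
position: [485.7, -47.8, 240.2]
ee_rot: [0.996, 0.088, -0.001, -0.0]
contact_force: [1.4, 0.2, 0.0]
gripper_width: -0.1
grasp_force: 0.0
clock: 6.6
position: [460.5, -284.1, 156.2]
ee_rot: [0.996, 0.088, -0.001, -0.001]
contact_force: [-0.4, 0.1, -0.8]
gripper_width: -0.2
grasp_force: 0.0
[ 619   75   21  105 1529] [ 577.2 -483.8   47. ]
[ 234  185   28   47 1267] [ 473.9 -224.2   47. ]
[ 314  185   26   47 1209] [ 484.4 -282.8   47. ]
[ 391  186   29   47 1280] [ 494.  -341.4   47. ]
[array([327., 214.]), array([326., 232.]), array([327., 155.])]
```

View pics/c2.png

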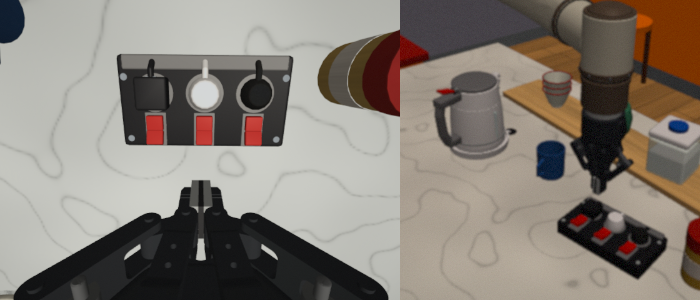

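Lid is visibly shut. The wrist view shows the middle rocker (white plug behind it) straight ahead of the fingers. Next I shift by +6, −1.5 mm and descend.

```bash
python3 -m handwheel '[{"x":0.03,"y":-0.008,"z":-0.1,"ax":0,"ay":0,"az":0},{"x":0,"y":0,"z":-0.12,"ax":0,"ay":0,"az":0},{"x":0,"y":0,"z":-0.12,"ax":0,"ay":0,"az":0},{"x":0,"y":0,"z":-0.1,"ax":0,"ay":0,"az":0},{"x":0,"y":0,"z":-0.05,"ax":0,"ay":0,"az":0},{"x":0,"y":0,"z":-0.02,"ax":0,"ay":0,"az":0},{"x":0,"y":0,"z":0,"ax":0,"ay":0,"az":0},{"x":0,"y":0,"z":0,"ax":0,"ay":0,"az":0}]' -1
python3 -m handwheel '[{"x":0,"y":0,"z":-0.01,"ax":0,"ay":0,"az":0},{"x":0,"y":0,"z":-0.01,"ax":0,"ay":0,"az":0},{"x":0,"y":0,"z":-0.01,"ax":0,"ay":0,"az":0},{"x":0,"y":0,"z":-0.005,"ax":0,"ay":0,"az":0},{"x":0,"y":0,"z":-0.005,"ax":0,"ay":0,"az":0},{"x":0,"y":0,"z":-0.005,"ax":0,"ay":0,"az":0},{"x":0,"y":0,"z":0,"ax":0,"ay":0,"az":0},{"x":0,"y":0,"z":0,"ax":0,"ay":0,"az":0}]' -1
```

```text
clock: 7.5
position: [468.2, -286.0, 56.5]
ee_rot: [0.996, 0.089, 0.001, 0.0]
contact_force: [0.0, -0.5, -0.1]
gripper_width: -0.1
grasp_force: 0.0
clock: 8.3
position: [467.5, -285.9, 46.2]
ee_rot: [0.996, 0.088, 0.0, -0.0]
contact_force: [-1.6, -0.4, 1.6]
gripper_width: -0.2
grasp_force: 0.4
```

```bash
python3 -m handwheel '[{"x":0,"y":0,"z":-0.005,"ax":0,"ay":0,"az":0},{"x":0,"y":0,"z":-0.005,"ax":0,"ay":0,"az":0},{"x":0,"y":0,"z":-0.005,"ax":0,"ay":0,"az":0},{"x":0,"y":0,"z":0,"ax":0,"ay":0,"az":0},{"x":0,"y":0,"z":0,"ax":0,"ay":0,"az":0},{"x":0,"y":0,"z":0,"ax":0,"ay":0,"az":0},{"x":0,"y":0,"z":0,"ax":0,"ay":0,"az":0},{"x":0,"y":0,"z":0,"ax":0,"ay":0,"az":0}]' -1
```

```text
clock: 9.1
position: [467.2, -285.9, 44.0]
ee_rot: [0.996, 0.089, -0.0, 0.0]
contact_force: [-2.7, 1.0, 7.8]
gripper_width: -0.1
grasp_force: 3.6
```

```bash
python3 -m handwheel '[{"x":0,"y":0,"z":-0.005,"ax":0,"ay":0,"az":0},{"x":0,"y":0,"z":-0.005,"ax":0,"ay":0,"az":0},{"x":0,"y":0,"z":0,"ax":0,"ay":0,"az":0},{"x":0,"y":0,"z":0,"ax":0,"ay":0,"az":0},{"x":0,"y":0,"z":0,"ax":0,"ay":0,"az":0},{"x":0,"y":0,"z":0,"ax":0,"ay":0,"az":0},{"x":0,"y":0,"z":0,"ax":0,"ay":0,"az":0},{"x":0,"y":0,"z":0,"ax":0,"ay":0,"az":0}]' -1
```

```text
clock: 9.9
position: [467.2, -286.0, 43.9]
ee_rot: [0.996, 0.089, 0.0, 0.0]
contact_force: [-6.9, 2.3, 17.8]
gripper_width: 0.0
grasp_force: 9.2
```

Firm stop at 44 mm, so the rocker should be on. I lift and check.

```bash
python3 -m handwheel '[{"x":0,"y":0,"z":0.05,"ax":0,"ay":0,"az":0},{"x":0,"y":0,"z":0.12,"ax":0,"ay":0,"az":0},{"x":0,"y":0,"z":0.15,"ax":0,"ay":0,"az":0},{"x":0,"y":0,"z":0.15,"ax":0,"ay":0,"az":0},{"x":-0.05,"y":0,"z":0.1,"ax":0,"ay":0,"az":0},{"x":-0.05,"y":0,"z":0.05,"ax":0,"ay":0,"az":0},{"x":0,"y":0,"z":0,"ax":0,"ay":0,"az":0},{"x":0,"y":0,"z":0,"ax":0,"ay":0,"az":0}]' -1
python3 - <<'E'
from h import *
import cv2
im=arm.get_image("wrist")[:,:,::-1]
cv2.imwrite("pics/c3.png",cv2.resize(im[60:280,160:500],None,fx=2,fy=2))
E
```

```text
clock: 10.7
position: [446.8, -285.7, 164.5]
ee_rot: [0.996, 0.088, -0.0, -0.0]
contact_force: [-0.3, -0.3, -1.2]
gripper_width: -0.2
grasp_force: 0.0
```

View pics/c3.png

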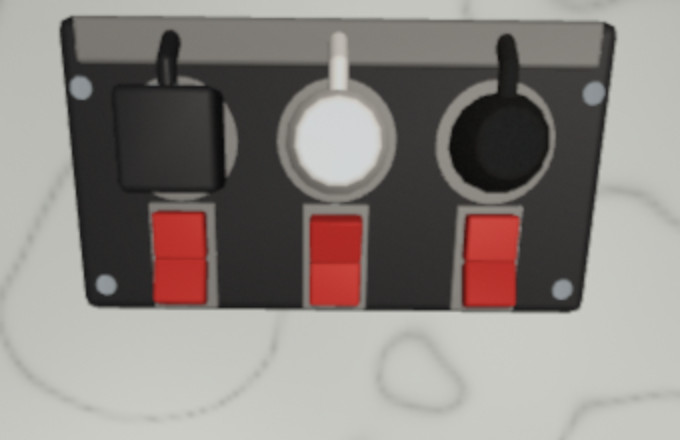

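The middle rocker (crop px 335,260) has flipped, its shading opposite to its neighbours, which stay off. Now to the paddle.

```bash
python3 -m handwheel '[{"x":0,"y":0.05,"z":0.15,"ax":0,"ay":0,"az":0},{"x":0,"y":0.12,"z":0.15,"ax":0,"ay":0,"az":0},{"x":0,"y":0.2,"z":0.08,"ax":0,"ay":0,"az":0},{"x":0,"y":0.22,"z":0,"ax":0,"ay":0,"az":0},{"x":0,"y":0.22,"z":0,"ax":0,"ay":0,"az":0},{"x":0,"y":0.22,"z":0,"ax":0,"ay":0,"az":0},{"x":0,"y":0.22,"z":0,"ax":0,"ay":0,"az":0},{"x":0,"y":0.22,"z":0,"ax":0,"ay":0,"az":0}]' -1
python3 -m handwheel '[{"x":-0.03,"y":0.22,"z":0,"ax":0,"ay":0,"az":0},{"x":-0.03,"y":0.2,"z":0,"ax":0,"ay":0,"az":0},{"x":-0.04,"y":0.18,"z":0,"ax":0,"ay":0,"az":0},{"x":-0.04,"y":0.15,"z":0,"ax":0,"ay":0,"az":0},{"x":-0.04,"y":0.1,"z":0,"ax":0,"ay":0,"az":0},{"x":-0.03,"y":0.06,"z":0,"ax":0,"ay":0,"az":0},{"x":0,"y":0,"z":0,"ax":0,"ay":0,"az":0},{"x":0,"y":0,"z":0,"ax":0,"ay":0,"az":0}]' -1
```

```text
clock: 11.55
position: [446.9, 9.9, 240.2]
ee_rot: [0.996, 0.088, -0.001, 0.0]
contact_force: [1.2, 0.1, -0.1]
gripper_width: 0.1
grasp_force: 0.0
clock: 12.35
position: [405.1, 190.1, 240.3]
ee_rot: [0.996, 0.089, -0.001, 0.001]
contact_force: [-0.4, -0.5, -0.1]
gripper_width: -0.4
grasp_force: 0.0
```

```bash
python3 -m handwheel '[{"x":0,"y":0.04,"z":-0.06,"ax":0,"ay":0,"az":0},{"x":0,"y":0,"z":-0.04,"ax":0,"ay":0,"az":0},{"x":0,"y":0,"z":0,"ax":0,"ay":0,"az":0},{"x":0,"y":0,"z":0,"ax":0,"ay":0,"az":0},{"x":0,"y":0,"z":0,"ax":0,"ay":0,"az":0},{"x":0,"y":0,"z":0,"ax":0,"ay":0,"az":0},{"x":0,"y":0,"z":0,"ax":0,"ay":0,"az":0},{"x":0,"y":0,"z":0,"ax":0,"ay":0,"az":0}]' -1
python3 - <<'E'
from h import *
import cv2
im=[arm.get_image(n)[:,:,::-1] for n in("wrist","side")]
cv2.imwrite("pics/c4.png",np.hstack([cv2.resize(im[0],(400,300)),cv2.resize(im[1][150:290,160:300],(300,300),interpolation=cv2.INTER_CUBIC)]))
E
```

```text
clock: 13.15
position: [405.3, 198.1, 221.5]
ee_rot: [0.996, 0.088, 0.0, -0.0]
contact_force: [-0.4, 0.1, 0.6]
gripper_width: 0.2
grasp_force: 0.0
```

View pics/c4.png

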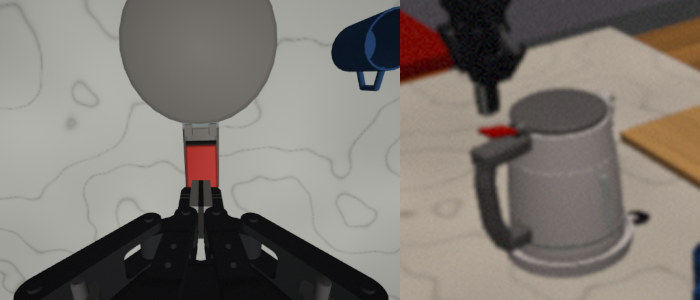

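The paddle (wrist px about 201,165) is centred in line with the fingers, over its outer part. I press it now.

```bash
python3 -m handwheel '[{"x":0,"y":0,"z":-0.04,"ax":0,"ay":0,"az":0},{"x":0,"y":0,"z":-0.03,"ax":0,"ay":0,"az":0},{"x":0,"y":0,"z":-0.01,"ax":0,"ay":0,"az":0},{"x":0,"y":0,"z":-0.01,"ax":0,"ay":0,"az":0},{"x":0,"y":0,"z":-0.01,"ax":0,"ay":0,"az":0},{"x":0,"y":0,"z":-0.01,"ax":0,"ay":0,"az":0},{"x":0,"y":0,"z":0,"ax":0,"ay":0,"az":0},{"x":0,"y":0,"z":0,"ax":0,"ay":0,"az":0}]' -1
python3 -m handwheel '[{"x":0,"y":0,"z":-0.005,"ax":0,"ay":0,"az":0},{"x":0,"y":0,"z":-0.005,"ax":0,"ay":0,"az":0},{"x":0,"y":0,"z":-0.005,"ax":0,"ay":0,"az":0},{"x":0,"y":0,"z":-0.005,"ax":0,"ay":0,"az":0},{"x":0,"y":0,"z":0,"ax":0,"ay":0,"az":0},{"x":0,"y":0,"z":0,"ax":0,"ay":0,"az":0},{"x":0,"y":0,"z":0,"ax":0,"ay":0,"az":0},{"x":0,"y":0,"z":0,"ax":0,"ay":0,"az":0}]' -1
```

```text
clock: 14.05
position: [405.3, 198.2, 199.2]
ee_rot: [0.996, 0.088, 0.0, -0.0]
contact_force: [0.4, -0.3, 0.1]
gripper_width: -0.3
grasp_force: 0.1
clock: 14.85
position: [405.4, 198.1, 195.2]
ee_rot: [0.996, 0.088, 0.0, -0.0]
contact_force: [-0.3, -0.7, -1.2]
gripper_width: -0.0
grasp_force: 0.0
```

```bash
python3 -m handwheel '[{"x":0,"y":0,"z":-0.005,"ax":0,"ay":0,"az":0},{"x":0,"y":0,"z":0,"ax":0,"ay":0,"az":0},{"x":0,"y":0,"z":0,"ax":0,"ay":0,"az":0},{"x":0,"y":0,"z":0,"ax":0,"ay":0,"az":0},{"x":0,"y":0,"z":0,"ax":0,"ay":0,"az":0},{"x":0,"y":0,"z":0,"ax":0,"ay":0,"az":0},{"x":0,"y":0,"z":0,"ax":0,"ay":0,"az":0},{"x":0,"y":0,"z":0,"ax":0,"ay":0,"az":0}]' -1
```

```text
clock: 15.65
position: [405.4, 198.2, 195.0]
ee_rot: [0.996, 0.089, 0.0, -0.0]
contact_force: [-2.8, -0.6, 5.7]
gripper_width: 0.0
grasp_force: 2.7
```

```bash
python3 -m handwheel '[{"x":0,"y":0,"z":-0.003,"ax":0,"ay":0,"az":0},{"x":0,"y":0,"z":0,"ax":0,"ay":0,"az":0},{"x":0,"y":0,"z":0,"ax":0,"ay":0,"az":0},{"x":0,"y":0,"z":0,"ax":0,"ay":0,"az":0},{"x":0,"y":0,"z":0,"ax":0,"ay":0,"az":0},{"x":0,"y":0,"z":0,"ax":0,"ay":0,"az":0},{"x":0,"y":0,"z":0,"ax":0,"ay":0,"az":0},{"x":0,"y":0,"z":0,"ax":0,"ay":0,"az":0}]' -1
```

```text
clock: 16.45
position: [405.4, 198.2, 194.9]
ee_rot: [0.996, 0.089, 0.0, -0.0]
contact_force: [-3.5, -1.6, 8.6]
gripper_width: 0.2
grasp_force: 4.2
```

Hard stop at 195 mm, level as specified. I lift off and check.

```bash
python3 -m handwheel '[{"x":0,"y":0,"z":0.03,"ax":0,"ay":0,"az":0},{"x":0,"y":0,"z":0.1,"ax":0,"ay":0,"az":0},{"x":0,"y":0,"z":0.15,"ax":0,"ay":0,"az":0},{"x":0,"y":0,"z":0.15,"ax":0,"ay":0,"az":0},{"x":0,"y":0,"z":0.05,"ax":0,"ay":0,"az":0},{"x":0,"y":0,"z":0,"ax":0,"ay":0,"az":0},{"x":0,"y":0,"z":0,"ax":0,"ay":0,"az":0},{"x":0,"y":0,"z":0,"ax":0,"ay":0,"az":0}]' -1
python3 - <<'E'
from h import *
import cv2
im=arm.get_image("side")[:,:,::-1]
cv2.imwrite("pics/c5.png",np.hstack([cv2.resize(im[150:290,160:300],(400,400),interpolation=cv2.INTER_CUBIC),cv2.resize(im[280:420,290:430],(400,400),interpolation=cv2.INTER_CUBIC)]))
E
```

```text
clock: 17.25
position: [404.6, 197.6, 288.0]
ee_rot: [0.996, 0.088, -0.001, 0.001]
contact_force: [0.1, 0.0, 1.0]
gripper_width: 0.1
grasp_force: 0.0
```

View pics/c5.png

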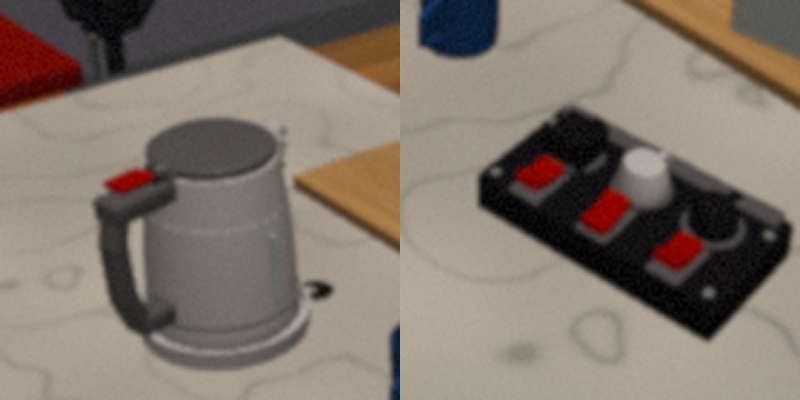

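The paddle lies flat on the handle (crop px 130,181), the lid is shut, the kettle stands upright on its base, and the middle rocker is on.

```bash
python3 -c "
from bench import arm
print(arm.job_done())"
```

```text
the job is handed in; nothing more can be done
None
```

I pressed the lid shut, switched on the middle rocker (the white plug's socket), then pressed the paddle fully down, and handed the job in at about 17 s; the last pictures show all three done and the other two rockers off, but no verdict was returned.

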